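Slide the base plate out to its red line

ROBOT

A 6-joint arm with a two-finger parallel gripper is mounted at the origin on the work surface. World frame = base frame: x ahead of the robot, y to its left, z up, the work surface at z = 0. Lengths are in mm, angles in rad, forces in N, time in s.
With the tool pointing down it reaches from about 375 to 900 mm from the base axis. Payload 3.1 kg.
Tool frame: the origin (TCP) lies between the finger pads; the fingertips stand 22 mm ahead of it and the grasp point (between the pads) lies 3 mm ahead of it; z points along the fingers, x is the direction in which the jaws open and shut, and the axes are right-handed (so a half turn about z gives the same grasp; the last joint's range is limited). The gripper opens to 87 mm and grips with 3 to 60 N. Pads are 19 mm wide; open, the fingers measure 117 mm over their backs; the gripper's body (75 mm by 190 mm) begins 51 mm behind the grasp point.
Start: joints at [-1.395, 0.527, 1.433, -0, 1.181, -0.178], TCP at [217.148, -586.041, 244.548] pointing down, gripper open.
Joint ranges: [-3.08, 3.08], [-0.75, 2.2], [0.22, 2.44], [-1.43, 4.57], [0, 2.65], [-2.85, 2.85]. Speed limits (rad/s): [2.79, 2.79, 3.14, 3.14, 3.14, 3.14].

INTERFACE

Orientations are given as a unit quaternion [x, y, z, w].
In Python, from station import bot gives the robot as it stands.
- The arm moves only by the tool step_arm, never from a script. Its arguments are lists of equal length, an entry for each row: "xyz": the shift along the world's x, y, z as a fraction of full scale, a list of three; "yaw": the turn about the world's z as a fraction of full scale; "grip": the closure, from 0 (fully open) to 1 (shut). A call has exactly 10 rows; each row shifts and turns the pose as measured when the row begins; what a row does not reach is not made up. Full scale, the value 1, is 0.1 m for a shift and 360 degrees for a turn. A row lasts 1/12 s, in which the tool goes at most 41.7 mm and 7.16 degrees, less where a joint would pass 70% of its speed; a pose out of reach is approached as far as the arm can. A call with a number of a shift or a turn outside -1 to 1 is refused whole. A call with a gripper value outside its range is refused whole. The fingers move at their own pace and stop on an object; the grip force is fixed at half the most. Time passes only in rows, so rows that do not move let the fingers close, or fill a call up. It gives the time, the measured TCP pose, the force and the opening at its end, in the units of the state.
- bot.read_state(): the state, without advancing time (a new reading comes with each control period).
- bot.grab_frame(name): name is "scene" or "top" or "wrist"; returns the picture (400x640x3 uint8, red, green, blue); there is no depth.
- bot.calibration(name): a dict with "K" (3x3 intrinsics, pixels), "R" (3x3) and "t" (3): a world point X has camera coordinates R X + t; the wrist camera has in their place "hand_eye" (4x4, takes a point from camera to tool coordinates, whose origin is the TCP and whose axes are the tool frame's). Camera axes: x right, y down, z forward; pixel columns grow to the right and rows downward; lengths in mm; the calibration is good to about 2 mm. A picture is of the moment at which its call begins: read the wrist's pose just before it. calibration takes no time and is no camera call.
- bot.hand_in(): hands the job in, once; it reports no verdict.
Trained networks look in the newest picture that a camera, given by its name, has taken for a name from the list of things; names that differ only in an ending like _2 or _b are one class to them, and where a whole thing is asked for, a point or a joint stands for the part that bears it (a point fixed in the world has none). Each returns a list of dicts, best first, with "confidence" (0 to 1); they miss things now and then, are a little off and sometimes report something else, mostly with a low value. They report only what shows in the picture. A call takes as long as a camera call. They do not tell look-alikes from the thing itself.
- bot.search_frame(camera, label): "uv" ([column, row] in pixels, amid what is visible of it).
- bot.spot_point(camera, label): "uv" ([column, row] in pixels: a listed point, or the origin of a listed thing).
The state is a dict: "time_s": time; "joints": joint angles; "joint_velocities": joint speeds; "joint_efforts": joint torques, N m; "tcp_pos": TCP position; "tcp_rot": TCP orientation; "force": force on the tool from outside, world axes, zero at the start; "torque": the same for the moment, N m; "grip_width": finger opening in mm.
Only numpy, scipy, OpenCV 4.12 (cv2) and the standard library are available. Lean on these libraries where they do the work, as an engineer would, in place of code of your own. Each camera call takes 0.05 s, during which the arm holds its last target.

TASK

The steel base plate with the red line is next to be drilled: with the fingertips, push it flat along the wooden board towards the blue edge until it sticks out so far that the red line lies right above that edge, along it for its whole length, and then take the hand away. Only push it, never pick it up or let it tip off, and leave the plain plate and everything else where it is.

Things in the scene. Friction and masses are not known exactly. Their poses are not given: they have to be found in the camera images.
- plate: the plate to push: flat bright steel, 110 (its x) x 96 (its y) x 6 mm thick, about 0.45 kg, four black dots (holes) near its corners and one red line 5 mm wide right across its width. Origin at the centre of the underside; its x axis points to the end with the red line, which is the end that faces the blue edge at the start; z up. It lies loose and flat on the board
- line (a point): the middle of the red line, on the plate's top face: 25 mm from the plate's centre towards its x end, so 30 mm from that end face and 80 mm from the opposite end face. Axes as the plate's
- edge (a point): the middle of the board's blue edge, at the level of the board's top face (40 mm above the bench). The board is fixed, light wood, 200 (x) x 380 (y) x 40 mm high; its x axis points square out of the blue edge, roughly away from the robot, y runs along the edge, z up. Beyond the edge is free air above the bench
- other: a plain steel plate of the same size without a red line, lying on the same board beside the other one, left or right of it; leave it alone. Origin at the centre of the underside
- nipple: brass pipe nipple, 23 mm across, 36 mm tall, standing on the board between the two plates; origin at the centre of its foot
- coupling: black plastic pipe coupling (open ring), 76 mm across, 50 mm tall, standing on the bench left of the board; origin at the centre of its foot
- tin: green tin with a white label, 80 mm across, 100 mm tall, on the bench left of the board; origin at the centre of its foot
- tape: yellow ring (roll of tape), 100 mm across, 25 mm high, lying on the bench right of the board; origin at the centre of its underside
- wrench: spanner, 200 mm long, lying on the bench beyond the board; origin under its middle, x along it
- screwdriver: screwdriver, 200 mm long, lying on the bench right of the board; origin under its middle, x along it
There are look-alikes about, which are no part of the job. Leave any orange or yellow look-alike of the plate alone.

How it is judged (in metres and radians):
At the end, for the whole second after the job is handed in: the middle of the red line is within 6 mm of the board's blue edge, seen from above, and within 142 mm of the edge's middle (the whole line is over the edge); the line is parallel to the edge within 0.12 rad (7 degrees); the plate lies flat on the board, at rest (x of line in the frame of edge between -0.006 and 0.006 m and y of line in the frame of edge between -0.142 and 0.142 m and angle between the y axis of line and the y axis of edge, either way round below 0.12 rad and angle between plate's own z axis and vertical below 0.05 rad and z of line in the frame of edge between 0.002 and 0.01 m and linear speed of plate below 0.01 m/s); the robot touches nothing.
It fails at once if the plate with the red line is lifted or tipped (raised more than 12 mm off the board, or tilted more than 0.2 rad) (z of line in the frame of edge above 0.018 m or z of plate in the frame of edge above 0.012 m or angle between plate's own z axis and vertical above 0.2 rad).
It fails at once if the plain plate or another thing on the board or bench is moved more than 12 mm (distance of any of other, nipple, coupling, tin, tape, wrench, screwdriver from where it was at the start of the episode above 0.012 m).
It also fails if it takes over 42 s, if anything falls off the work surface, if the arm or the gripper's body presses on something with over 40 N, if the wrist force passes 120 N, or if a joint passes its speed limit or range.

## Working session

There is one attempt and no reset: what is moved stays moved. The work goes in short steps, Python scripts to look and compute and a tool call to move; the robot and the scene stay as the last step left them, time stands still between calls to the robot, and variables do not carry over. Pictures are saved under pics/ and viewed, and the job is handed in when it is done.

Besides the shell and the picture viewer there is one more tool, called after "Emit:" as name(argument=value, ...), one argument or row to a line, values as JSON. step_arm: Moves the arm, as the interface text tells. Its arguments: {"type":"object","properties":{"xyz":{"type":"array","items":{"type":"array","items":{"type":"number","minimum":-1,"maximum":1}}},"yaw":{"type":"array","items":{"type":"number","minimum":-1,"maximum":1}},"grip":{"type":"array","items":{"type":"number"}}},"required":["xyz","yaw","grip"]}

```bash
ls; mkdir -p pics; python3 - <<'E'
from station import bot
import cv2,json
for n in ["scene","top"]:
    f=bot.grab_frame(n); cv2.imwrite(f"pics/{n}0.png",f[:,:,::-1])
    c=bot.calibration(n); print(n,c)
    for l in ["plate","line","edge","other","nipple"]:
        print(l,[(d["uv"],round(d["confidence"],2)) for d in bot.spot_point(n,l)][:3])
print(bot.read_state())
E
```

```text
pics
scene {'K': array([[379.71080763,   0.        , 321.96180166],
       [  0.        , 379.71080763, 205.5587366 ],
       [  0.        ,   0.        ,   1.        ]]), 'R': array([[ 8.07413470e-01,  5.89985997e-01,  1.08539895e-04],
       [ 3.56441163e-01, -4.87653767e-01, -7.96958908e-01],
       [-4.70141666e-01,  6.43514045e-01, -6.04033515e-01]]), 't': array([-449.16518597, -130.63905707, 1202.34008849])}
plate [([171.6, 234.3], 0.97), ([449.8, 218.1], 0.77), ([291.9, 233.9], 0.71)]
line [([459.8, 222.2], 0.87), ([296.0, 237.1], 0.56)]
edge [([347.7, 232.4], 0.88)]
other [([347.5, 232.8], 0.44)]
nipple [([313.1, 212.7], 0.61), ([345.4, 197.5], 0.21)]
top {'K': array([[499.16398248,   0.        , 315.44379151],
       [  0.        , 499.16398248, 207.74161792],
       [  0.        ,   0.        ,   1.        ]]), 'R': array([[-0.02385203, -0.99970272, -0.00505447],
       [-0.99245279,  0.02428677, -0.12019822],
       [ 0.12028525,  0.00214935, -0.99273704]]), 't': array([  26.2769435 ,  541.735117  , 1572.60478397])}
plate [([344.3, 208.8], 0.9)]
line [([246.4, 128.1], 0.87
[... 231 characters left out ...]
'joints': array([-1.39448950e+00,  5.27448605e-01,  1.43270548e+00, -2.09222825e-06,
        1.18138729e+00, -1.78500283e-01]), 'joint_velocities': array([-3.46949228e-04, -2.59060155e-03,  8.14275422e-05, -1.03929775e-03,
        4.69537877e-04,  2.20640488e-03]), 'joint_efforts': array([-1.09819248e-03, -4.39745700e+01, -1.76890755e+01,  6.33247057e-02,
        5.07035293e-02, -3.40051281e-05]), 'tcp_pos': array([ 217.1542214 , -586.04047695,  244.5782596 ]), 'tcp_rot': array([ 8.20795418e-01, -5.71222270e-01,  1.74262577e-05,  1.88347106e-05]), 'force': array([ 0.9396533 ,  0.06193862, -0.25610509]), 'torque': array([ 0.02798853,  0.0286158 , -0.00969626]), 'grip_width': 86.9918811081785}
```

View pics/scene0.png

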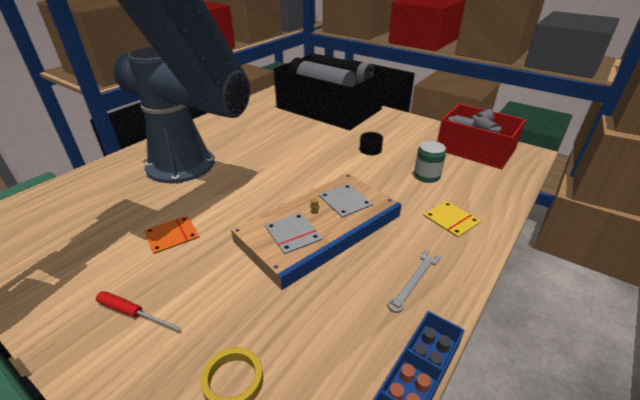

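```bash
python3 -c "
import cv2
i=cv2.imread('pics/top0.png')[130:300,200:480]
cv2.imwrite('pics/topc.png',cv2.resize(i,None,fx=2.85,fy=2.85,interpolation=cv2.INTER_CUBIC))"
```

```text
(no output)
```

View pics/top0.png

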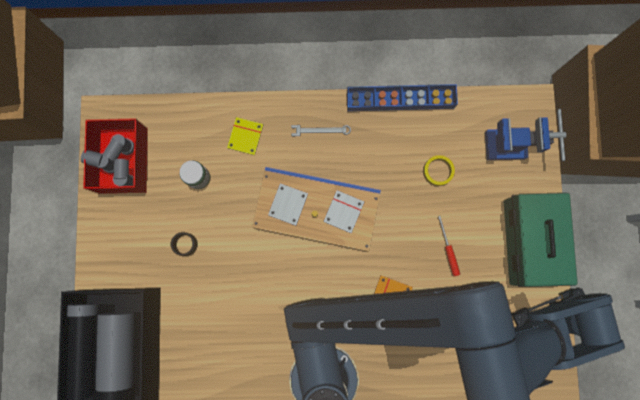

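View pics/topc.png

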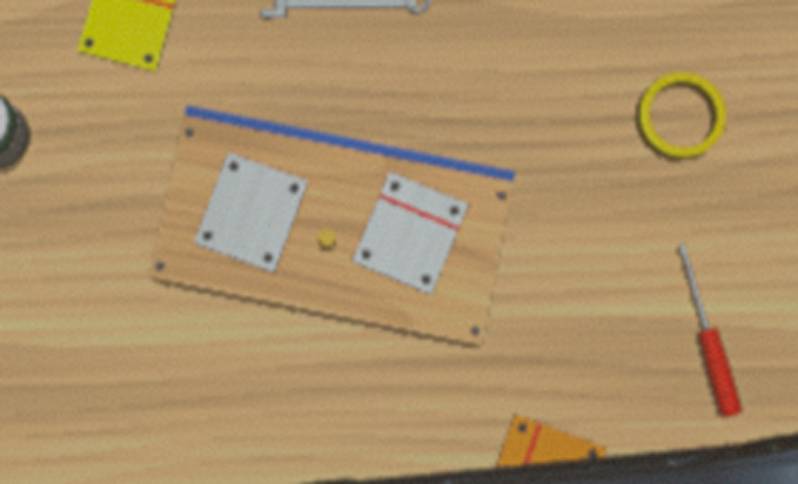

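```bash
cat > h.py <<'E'
import numpy as np,cv2
from scipy.spatial.transform import Rotation as Ro
from station import bot
def back(cam,uv,z,st=None):
    c=bot.calibration(cam); uv=np.atleast_2d(uv).astype(float)
    d=np.c_[uv,np.ones(len(uv))]@np.linalg.inv(c["K"]).T
    if cam=="wrist":
        T=np.array(c["hand_eye"]);R=Ro.from_quat(st["tcp_rot"]).as_matrix()
        D=d@(R@T[:3,:3]).T; o=R@T[:3,3]+st["tcp_pos"]
    else: D=d@c["R"]; o=-c["R"].T@c["t"]
    return o+D*((z-o[2])/D[:,2])[:,None]
E
python3 - <<'E'
from h import *
C=np.array([[390,173],[467,203],[433,291],[354,262],[380,196],[459,228]])/2.85+[200,130]
P=back("top",C,46);print("corners FL FR BR BL, line L R\n",P.round(0))
E_=np.array([[187,110],[514,177],[187,106],[514,172]])/2.85+[200,130]
print("edge",back("top",E_,40).round(0))
B=np.array([[154,280],[480,346]])/2.85+[200,130]
print("back",back("top",B,40).round(0))
print("nip",back("top",np.array([[326,236]])/2.85+[200,130],76).round(0))
c=bot.calibration("wrist");print(c)
R=Ro.from_quat(bot.read_state()["tcp_rot"]).as_matrix();print(R.round(2))
f=bot.grab_frame("wrist");cv2.imwrite("pics/w0.png",f[:,:,::-1])
c=bot.calibration("top");print("topcam",-c["R"].T@c["t"])
E
```

```text
corners FL FR BR BL, line L R
 [[ 594.  -57.   46.]
 [ 558. -142.   46.]
 [ 460. -101.   46.]
 [ 495.  -14.   46.]
 [ 568.  -45.   46.]
 [ 530. -132.   46.]]
edge [[ 673.  171.   40.]
 [ 587. -196.   40.]
 [ 677.  171.   40.]
 [ 592. -197.   40.]]
back [[ 480.  210.   40.]
 [ 398. -151.   40.]]
nip [[521.  17.  76.]]
{'K': array([[326.97231503,   0.        , 318.67901985],
       [  0.        , 326.97231503, 200.20404415],
       [  0.        ,   0.        ,   1.        ]]), 'hand_eye': array([[ 9.99999878e-01,  1.45327066e-05,  4.93825231e-04,
         5.16935541e-01],
       [-1.44512710e-04,  9.64452392e-01,  2.64256624e-01,
        -7.19462156e+01],
       [-4.72430561e-04, -2.64256663e-01,  9.64452276e-01,
        -1.39902859e+02],
       [ 0.00000000e+00,  0.00000000e+00,  0.00000000e+00,
         1.00000000e+00]])}
[[ 0.35 -0.94  0.  ]
 [-0.94 -0.35 -0.  ]
 [ 0.    0.   -1.  ]]
topcam [ 349.1121284     9.73204755 1626.43144041]
```

View pics/w0.png

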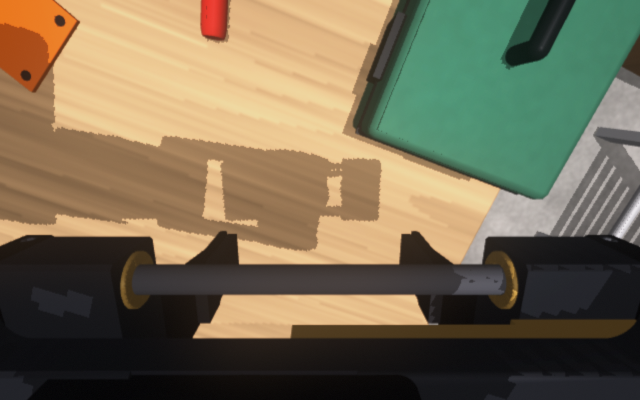

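Emit:
step_arm(
  xyz=[
    [0.15, 0.35, 0],
    [0.15, 0.35, 0],
    [0.15, 0.35, 0],
    [0.15, 0.35, 0],
    [0.15, 0.35, 0],
    [0.15, 0.35, 0],
    [0.15, 0.35, 0],
    [0.15, 0.35, 0],
    [0.15, 0.35, 0],
    [0.15, 0.35, 0],
  ],
  yaw=[-0.0093, -0.0093, -0.0093, -0.0093, -0.0093, -0.0093, -0.0093, -0.0093, -0.0093, -0.0093],
  grip=[0.4, 0.4, 0.4, 0.4, 0.4, 0.4, 0.4, 0.4, 0.4, 0.4],
)

```text
time_s: 1.48
tcp_pos: [367.3, -232.3, 245.9]
tcp_rot: [-0.604, 0.797, -0.005, -0.005]
force: [0.0, -0.2, -0.1]
grip_width: 52.8
```

Emit:
step_arm(
  xyz=[
    [0.15, 0.35, 0],
    [0.15, 0.35, 0],
    [0.15, 0.35, 0],
    [0.15, 0.35, 0],
    [0.1, 0.22, 0],
    [0, 0, 0],
    [0, 0, 0],
    [0, 0, 0],
    [0, 0, 0],
    [0, 0, 0],
  ],
  yaw=[0.0, 0, 0, 0, 0, 0, 0, 0, 0, 0],
  grip=[0.4, 0.4, 0.4, 0.4, 0.4, 0.4, 0.4, 0.4, 0.4, 0.4],
)

```text
time_s: 2.32
tcp_pos: [441.0, -57.4, 248.6]
tcp_rot: [-0.606, 0.795, -0.008, -0.003]
force: [0.2, -1.0, -0.1]
grip_width: 52.2
```

```bash
python3 - <<'E'
from h import *
st=bot.read_state()
f=bot.grab_frame("wrist");cv2.imwrite("pics/w1.png",f[:,:,::-1])
R=Ro.from_quat(st["tcp_rot"]).as_matrix();print(st["time_s"],st["tcp_pos"],R.round(3),np.degrees(np.arctan2(R[1,0],R[0,0])))
E
```

```text
2.3167 [440.97257461 -57.43278179 248.56738107] [[-0.265 -0.964  0.005]
 [-0.964  0.265 -0.015]
 [ 0.014 -0.009 -1.   ]] -105.3671281796395
```

View pics/w1.png

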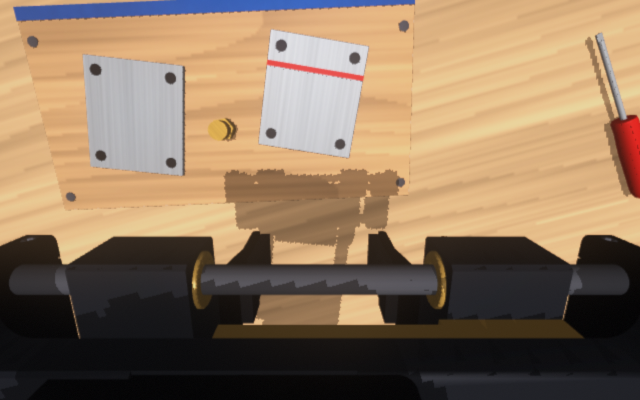

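```bash
cat >> h.py <<'E'
def ana(f,st,save=None):
    f=f.astype(int);r,g,b=f[...,0],f[...,1],f[...,2]
    red=((r-g>70)&(r-b>70)&(r>120)).astype(np.uint8)
    blue=((b-r>50)&(b-g>30)).astype(np.uint8)
    out={}
    k,lab,s,_=cv2.connectedComponentsWithStats(red,connectivity=8)
    out["red"]=[(i,s[i].tolist()) for i in range(1,k) if s[i][4]>60]
    return red,blue,lab,out
def fitline(pts):
    vx,vy,x0,y0=cv2.fitLine(np.float32(pts),cv2.DIST_HUBER,0,.01,.01).ravel()
    return np.array([x0,y0]),np.array([vx,vy])
E
cat > m.py <<'E'
from h import *
import sys
def run(name):
    st=bot.read_state(); f=bot.grab_frame("wrist");cv2.imwrite(f"pics/{name}.png",f[:,:,::-1])
    red,blue,lab,out=ana(f,st); print(st["tcp_pos"].round(1),st["force"].round(1),out)
    # line component: most elongated wide
    c=[i for i,s in out["red"] if s[2]>50 and s[3]<45]
    Lp=None
    if c:
        ys,xs=np.nonzero(lab==c[0]); P=back("wrist",np.c_[xs,ys],46,st)[:,:2]
        m=P.mean(0);u=np.linalg.svd(P-m)[2][0] if len(P)<3000 else None; u=u*np.sign(u[1]);q=(P-m)@u
        Lp=m+u*(q.max()+q.min())/2; print("line mid",Lp.round(1),"dir",np.degrees(np.arctan2(-u[0],u[1])).round(2),"len",np.ptp(q).round(1))
    top=[];bot_=[]
    for x in range(0,640,4):
        y=np.nonzero(blue[:200,x])[0]
        if len(y)<4: continue
        if y[0]>0: top.append((x,y[0]-.5))
        bot_.append((x,y[-1]+.5))
    for nm,pp in (("outer",top),("inner",bot_)):
        if len(pp)<10: continue
        P=back("wrist",pp,40,st)[:,:2]; m,u=fitline(P); u=u*np.sign(u[1]); n=np.array([u[1],-u[0]])
        P=P[abs((P-m)@n)<3]; m,u=fitline(P); u=u*np.sign(u[1]); n=np.array([u[1],-u[0]])
        print(nm,len(P),"normal deg",np.degrees(np.arctan2(n[1],n[0])).round(2),"n",(m@n).round(1),"ends",P[0].round(1),P[-1].round(1),
          "" if Lp is None else ("line ahead of edge %.1f"%((Lp-m)@n)))
run(sys.argv[1])
E
python3 m.py w2; python3 - <<'E'
from h import *
st=bot.read_state()
P=back("wrist",[[259,143],[350,158],[271,30],[367,46]],46,st)
print(P.round(1));n=np.array([.973,-.228]);print(P[:,:2]@n, P[:,:2]@[.228,.973])
E
```

```text
[441.  -57.6 248.6] [-0.5 -0.8 -0.7] {'red': [(1, [266, 60, 98, 21, 529]), (2, [618, 115, 22, 83, 1028])]}
line mid [549.6 -87.2] dir -24.28 len 96.4
outer 38 normal deg -12.89 n 623.4 ends [678.7 169.7] [647.1  33.7] line ahead of edge -68.3
inner 100 normal deg -13.01 n 611.7 ends [669.5 174.7] [ 583.1 -193. ] line ahead of edge -56.6
[[ 496.8  -12.4   46. ]
 [ 456.5  -99.5   46. ]
 [ 595.   -56.4   46. ]
 [ 557.2 -141.6   46. ]]
[486.1815223  466.87359705 591.76563175 574.47218178] [101.19174262   7.24850596  80.7789905  -10.68826519]
```

Emit:
step_arm(
  xyz=[
    [0, 0, -0.35],
    [0, 0, -0.35],
    [0, 0, -0.35],
    [0, 0, -0.35],
    [0, 0, -0.2],
    [0, 0, -0.1],
    [0, 0, 0],
    [0, 0, 0],
    [0, 0, 0],
    [0, 0, 0],
  ],
  yaw=[0.0033, 0.0033, 0, 0, 0, 0, 0, 0, 0, 0],
  grip=[0.4, 0.4, 0.4, 0.4, 0.4, 0.4, 0.4, 0.4, 0.4, 0.4],
)

```text
time_s: 3.25
tcp_pos: [445.2, -67.6, 75.7]
tcp_rot: [-0.617, 0.787, -0.015, 0.001]
force: [-0.1, 0.5, 0.1]
grip_width: 52.3
```

```bash
cat > s.py <<'E'
from h import *
st=bot.read_state();R=Ro.from_quat(st["tcp_rot"]).as_matrix();p=st["tcp_pos"]
print(st["time_s"],p.round(1),R[:,2].round(3),"yaw",np.degrees(np.arctan2(R[1,0],R[0,0])).round(2),"n",p[:2]@[.974,-.225],"t",p[:2]@[.225,.974],"F",st["force"].round(1))
E
python3 s.py
```

```text
3.25 [445.2 -67.6  75.7] [ 0.02  -0.022 -1.   ] yaw -103.79 n 448.82386671820257 t 34.29479626128956 F [-0.1  0.5  0.1]
```

Emit:
step_arm(
  xyz=[
    [-0.04, 0.1, -0.06],
    [0, 0, 0],
    [0, 0, -0.05],
    [0, 0, 0],
    [0, 0, 0],
    [0, 0, 0],
    [0, 0, 0],
    [0, 0, 0],
    [0, 0, 0],
    [0, 0, 0],
  ],
  yaw=[0.002, 0, 0, 0, 0, 0, 0, 0, 0, 0],
  grip=[0.4, 0.4, 0.4, 0.4, 0.4, 0.4, 0.4, 0.4, 0.4, 0.4],
)

```text
time_s: 4.08
tcp_pos: [446.7, -60.8, 69.8]
tcp_rot: [-0.621, 0.783, -0.022, 0.005]
force: [0.4, 0.3, -0.1]
grip_width: 52.2
```

```bash
python3 s.py;python3 m.py w3
```

```text
4.0833 [446.7 -60.8  69.8] [ 0.035 -0.028 -0.999] yaw -103.16 n 448.7698598561084 t 41.268204220742774 F [ 0.4  0.3 -0.1]
[446.7 -60.8  69.8] [ 0.4  0.3 -0.1] {'red': [(1, [219, 11, 203, 55, 2433])]}
```

View pics/w3.png

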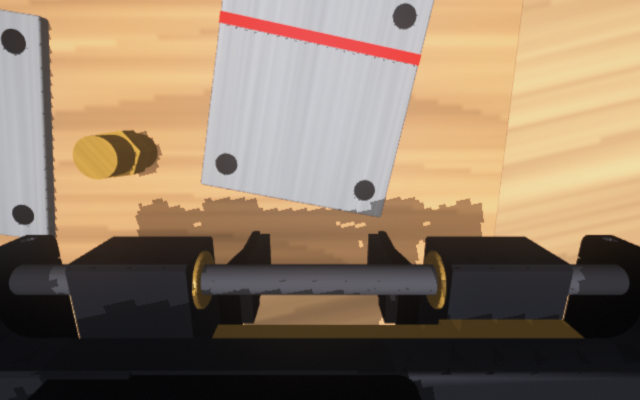

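Emit:
step_arm(
  xyz=[
    [-0.03, 0.04, -0.03],
    [0, 0, -0.02],
    [0, 0, -0.01],
    [0, 0, 0],
    [0, 0, 0],
    [0, 0, 0],
    [0, 0, 0],
    [0, 0, 0],
    [0, 0, 0],
    [0, 0, 0],
  ],
  yaw=[0, 0, 0, 0, 0, 0, 0, 0, 0, 0],
  grip=[0.4, 0.4, 0.4, 0.4, 0.4, 0.4, 0.4, 0.4, 0.4, 0.4],
)

```text
time_s: 4.97
tcp_pos: [443.2, -56.3, 63.3]
tcp_rot: [-0.622, 0.783, -0.022, 0.005]
force: [-0.1, -0.2, 0.7]
grip_width: 51.9
```

```bash
python3 s.py
```

```text
4.9667 [443.2 -56.3  63.3] [ 0.035 -0.028 -0.999] yaw -103.15 n 444.39421351350614 t 44.852181625256144 F [-0.1 -0.2  0.7]
```

Emit:
step_arm(
  xyz=[
    [0.06, -0.014, 0.01],
    [0.06, -0.014, 0],
    [0.06, -0.014, 0],
    [0.06, -0.014, 0],
    [0.06, -0.014, 0],
    [0.06, -0.014, 0],
    [0.05, -0.012, 0],
    [0.03, -0.007, 0],
    [0, 0, 0],
    [0, 0, 0],
  ],
  yaw=[0, 0, 0, 0, 0, 0, 0, 0, 0, 0],
  grip=[0.4, 0.4, 0.4, 0.4, 0.4, 0.4, 0.4, 0.4, 0.4, 0.4],
)

```text
time_s: 5.8
tcp_pos: [488.7, -66.7, 63.5]
tcp_rot: [-0.622, 0.783, -0.018, 0.003]
force: [-3.0, -1.0, 1.1]
grip_width: 52.4
```

```bash
python3 s.py; python3 m.py w4
```

```text
5.8 [488.7 -66.7  63.5] [ 0.026 -0.025 -0.999] yaw -103.13 n 490.97007644403 t 44.9466864465797 F [-3.  -1.   1.1]
[488.7 -66.7  63.5] [-3.  -1.   1.1] {'red': [(1, [190, 62, 212, 13, 2521])]}
line mid [580.  -78.4] dir -13.3 len 96.3
inner 35 normal deg -12.79 n 611.4 ends [ 596.8 -133.1] [ 582.8 -194.4] line ahead of edge -28.4
```

View pics/w4.png

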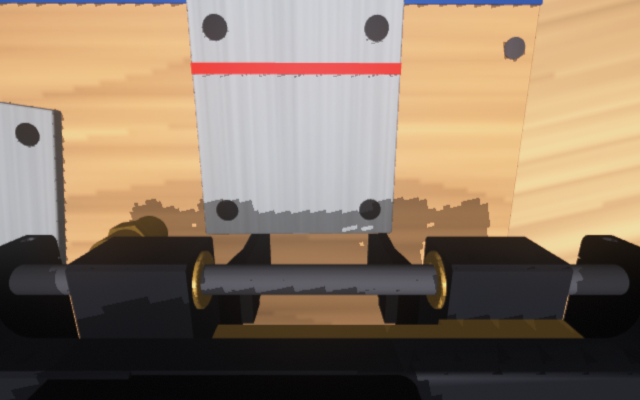

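Emit:
step_arm(
  xyz=[
    [0.05, -0.0115, 0.005],
    [0.06, -0.014, 0],
    [0.06, -0.014, 0],
    [0.06, -0.014, 0],
    [0.05, -0.0115, 0],
    [0.03, -0.007, 0],
    [0.01, -0.0023, 0],
    [0, 0, 0],
    [0, 0, 0],
    [0, 0, 0],
  ],
  yaw=[0, 0, 0, 0, 0, 0, 0, 0, 0, 0],
  grip=[0.4, 0.4, 0.4, 0.4, 0.4, 0.4, 0.4, 0.4, 0.4, 0.4],
)

```text
time_s: 6.68
tcp_pos: [523.5, -74.3, 63.7]
tcp_rot: [-0.622, 0.783, -0.017, 0.002]
force: [-0.9, 0.1, -0.2]
grip_width: 52.3
```

```bash
python3 s.py; python3 m.py w5
```

```text
6.6833 [523.5 -74.3  63.7] [ 0.025 -0.024 -0.999] yaw -103.1 n 526.6126140194314 t 45.40523745538333 F [-0.9  0.1 -0.2]
[523.5 -74.3  63.7] [-0.9  0.1 -0.2] {'red': [(1, [191, 62, 210, 13, 2497])]}
line mid [614.9 -86. ] dir -13.27 len 95.7
outer 81 normal deg -12.92 n 623.2 ends [650.2  47.2] [ 594.3 -196.5] line ahead of edge -4.7
inner 82 normal deg -12.99 n 611.5 ends [639.6  52.3] [ 582.9 -193.7] line ahead of edge 7.0
```

View pics/w5.png

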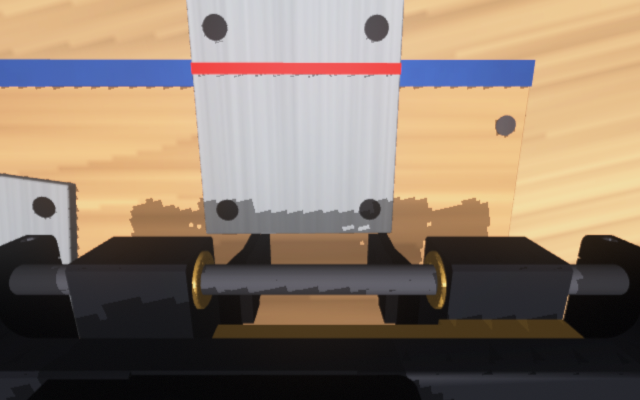

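Emit:
step_arm(
  xyz=[
    [0.015, -0.0035, 0.0],
    [0.02, -0.0045, 0],
    [0.01, -0.002, 0],
    [0, 0, 0],
    [0, 0, 0],
    [0, 0, 0],
    [0, 0, 0],
    [0, 0, 0],
    [0, 0, 0],
    [0, 0, 0],
  ],
  yaw=[0, 0, 0, 0, 0, 0, 0, 0, 0, 0],
  grip=[0.4, 0.4, 0.4, 0.4, 0.4, 0.4, 0.4, 0.4, 0.4, 0.4],
)

```text
time_s: 7.57
tcp_pos: [526.6, -74.9, 63.8]
tcp_rot: [-0.622, 0.783, -0.016, 0.002]
force: [-2.4, 1.0, 1.5]
grip_width: 52.0
```

```bash
python3 s.py; python3 m.py w6
```

```text
7.5667 [526.6 -74.9  63.8] [ 0.022 -0.023 -0.999] yaw -103.1 n 529.7322774549932 t 45.54747396094928 F [-2.4  1.   1.5]
[526.6 -74.9  63.8] [-2.4  1.   1.5] {'red': [(1, [190, 62, 212, 13, 2516])]}
line mid [617.9 -86.5] dir -13.28 len 96.0
outer 81 normal deg -12.95 n 623.1 ends [650.4  47.8] [ 594.2 -196.6] line ahead of edge -1.5
inner 82 normal deg -13.02 n 611.3 ends [639.7  53. ] [ 582.6 -193.8] line ahead of edge 10.2
```

Emit:
step_arm(
  xyz=[
    [-0.1, 0.023, 0.0],
    [-0.15, 0.034, 0.0],
    [-0.15, 0.034, 0],
    [0, 0, 0.2],
    [0, 0, 0.35],
    [0, 0, 0.35],
    [0, 0, 0.35],
    [0, 0, 0],
    [0, 0, 0],
    [0, 0, 0],
  ],
  yaw=[0, 0, 0, 0, 0, 0, 0, 0, 0, 0],
  grip=[0.4, 0.4, 0.4, 0.4, 0.4, 0.4, 0.4, 0.4, 0.4, 0.4],
)

```text
time_s: 8.45
tcp_pos: [497.6, -69.9, 196.3]
tcp_rot: [-0.621, 0.783, -0.029, 0.011]
force: [0.3, -0.2, -0.6]
grip_width: 52.4
```

```bash
python3 s.py; python3 m.py w7; python3 - <<'E'
from h import *
for c in ("scene","top"):
    f=bot.grab_frame(c);cv2.imwrite(f"pics/{c}7.png",f[:,:,::-1])
    y,x=((200,240) if c=="scene" else (150,250))
    i=f[y:y+90,x:x+150,::-1];cv2.imwrite(f"pics/{c}7c.png",cv2.resize(i,None,fx=5,fy=5,interpolation=cv2.INTER_CUBIC))
E
```

```text
8.45 [497.6 -69.9 196.3] [ 0.053 -0.032 -0.998] yaw -103.27 n 500.3978990203855 t 43.914676158840074 F [ 0.3 -0.2 -0.6]
[497.6 -69.9 196.3] [ 0.3 -0.2 -0.6] {'red': [(1, [244, 59, 114, 7, 750])]}
line mid [618.1 -86.4] dir -12.98 len 95.2
outer 80 normal deg -12.89 n 623.1 ends [676.1 161.4] [ 594.7 -193.9] line ahead of edge -1.3
inner 80 normal deg -13.02 n 611.7 ends [665.7 166.2] [ 583.3 -192.1] line ahead of edge 10.0
```

View pics/w7.png

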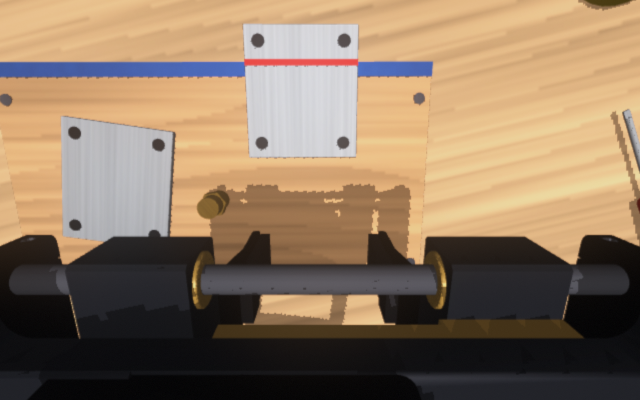

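View pics/scene7c.png

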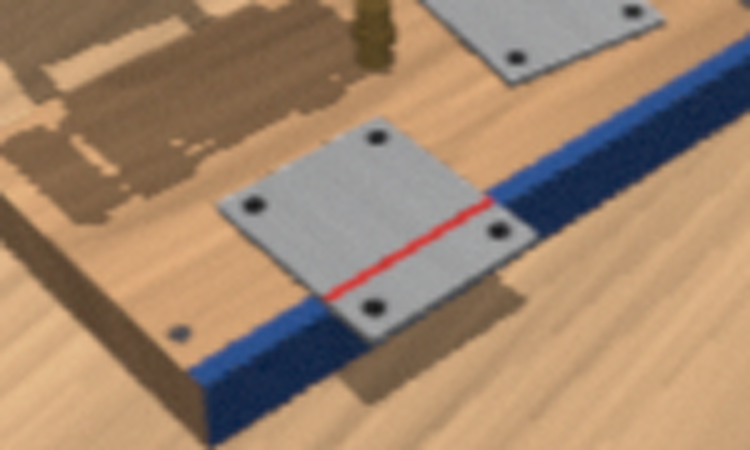

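View pics/top7c.png

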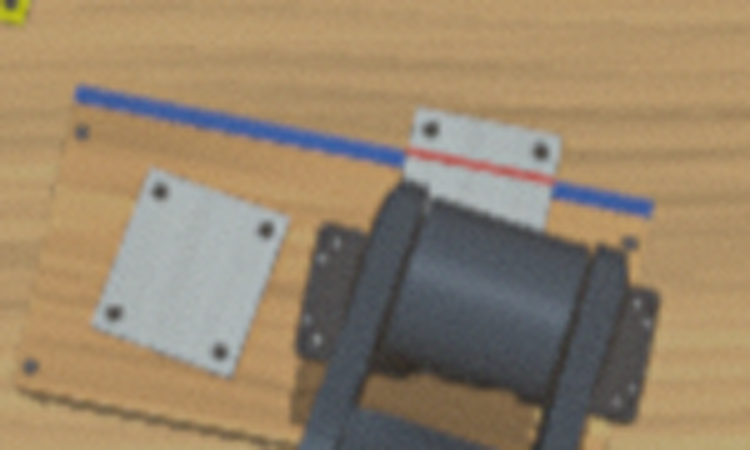

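```bash
python3 - <<'E'
from h import *
q=lambda a,o:np.array(a)/5+o
for cam,o,e,l in (("scene",[240,200],[[207,387],[749,58]],[[328,298],[492,202]]),("top",[250,150],[[78,87],[652,202]],[[407,151],[553,181]])):
    E=back(cam,q(e,o),40)[:,:2];L=back(cam,q(l,o),46)[:,:2]
    u=E[1]-E[0];u/=np.linalg.norm(u);u*=np.sign(u[1]);n=np.array([u[1],-u[0]])
    print(cam,(L-E[0])@n)
E
```

```text
scene [-2.4196065  -1.12850219]
top [ 0.15107585 -0.32844721]
```

```bash
python3 -c "
from station import bot
print(bot.read_state()['force']); print(bot.hand_in())"
```

```text
[0.20140094 0.12830579 0.51880733]
the job is handed in; nothing more can be done
None
```

I pushed the plate with the red line along the board with both fingertips on its rear face. That also straightened its initial 11° skew. I then backed the hand off, lifted it clear and handed the job in at about 8.5 s of the 42 s.

**Red line against the blue edge:**

| Camera | Line's distance behind the edge |
|---|---|
| Wrist, two heights | about 1.3–1.5 mm |
| Scene | about 1.1–2.4 mm |
| Top | about 0 mm |

These spread by about 2 mm but are all inside the 6 mm limit.

- **Angle:** the line is parallel to the edge within about 0.1–0.3°.
- **Position along the edge:** the line's middle is about 76 mm from the edge's middle, so the whole line is over the edge.
- **Plate and hand:** in the last pictures the plate lies flat on the board. The hand is clear, and the contact forces read close to zero.
- **Other things:** the plain plate and nipple look unmoved in the pictures. I did not measure them again, and I did not look again at the things on the bench.
- **Tool drift:** while the arm moved, the tool tilted by up to about 3.5° and shifted a few millimetres. I corrected the shift on the way. The tilt stayed, but it did no harm to the push.

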